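Find the rocking lid in the gear caddy and press it home

TASK

One of the four identical grey lids on the storage boxes in the oak caddy is not fully on. Press the lids lightly near an edge, no harder than needed, until you find the one that rocks, then press that one firmly at its middle until it is fully home and level. Only push with the fingertips: do not lift anything, do not press hard on the lids that are sound, and leave the cup, headlamp and other gear where they are.

Things in the scene. Friction and masses are not known exactly. Their poses are not given: they have to be found in the camera images.
- caddy: Fixed shallow oak tray, 200 mm (its x, away from the robot) by 290 mm (its y, left), turned by up to 0.2 rad; walls 32 mm, floor 8 mm; origin on the table under its centre. Four fixed identical clear boxes stand in its corners, 46 mm before/behind and 92 mm left/right of its centre, each with an identical grey push-on lid. A cup and a headlamp stand in the middle stalls.
- place_1 (a point): Middle of the lid at the near left of the caddy, nominally on its top face, 77 mm above the table. The boxes stand a few mm higher or lower: the real top lies from 5 mm below to 6 mm above this point. Lids are 72 x 72 mm, square with the caddy, flat, a small dark disc marking the middle; a 14 mm skirt hides how far they are on.
- place_2 (a point): Middle of the lid at the near right of the caddy, nominally on its top face, 77 mm above the table. The boxes stand a few mm higher or lower: the real top lies from 5 mm below to 6 mm above this point.
- place_3 (a point): Middle of the lid at the far left of the caddy, nominally on its top face, 77 mm above the table. The boxes stand a few mm higher or lower: the real top lies from 5 mm below to 6 mm above this point.
- place_4 (a point): Middle of the lid at the far right of the caddy, nominally on its top face, 77 mm above the table. The boxes stand a few mm higher or lower: the real top lies from 5 mm below to 6 mm above this point.
- seat (a joint): How far the one unseated lid (any of the four) stands proud of home, m: 0.005 to 0.006 at the start, 0 fully home. Pressed at its middle it holds by friction until about 16 N, then slides down, stops dead when home, stays there and no longer rocks.
- rock_x (a joint): Tilt of the unseated lid about the caddy's x axis, rad; 0 level, positive when its left (+y) edge rises. Pressed with 2 N some 25 mm from its middle, towards any edge, the unseated lid tips until that edge meets the box, 4 to 6 mm down (up to 0.19 rad), and springs level when released.
- rock_y (a joint): Tilt of the unseated lid about the caddy's y axis, rad; 0 level, positive when its far (+x) edge dips. Otherwise as rock_x.
- gasket_1 (a joint): How far one of the three sound lids (no telling which) is pressed down into its springy gasket, m: 0 at rest, 0.001 for every 5 N, springs back. A sound lid stays level wherever it is pressed. More than 0.003 (15 N) would damage the gasket.
- gasket_2 (a joint): How far one of the three sound lids (no telling which) is pressed down into its springy gasket, m: 0 at rest, 0.001 for every 5 N, springs back. A sound lid stays level wherever it is pressed. More than 0.003 (15 N) would damage the gasket.
- gasket_3 (a joint): How far one of the three sound lids (no telling which) is pressed down into its springy gasket, m: 0 at rest, 0.001 for every 5 N, springs back. A sound lid stays level wherever it is pressed. More than 0.003 (15 N) would damage the gasket.
- cup: grey plastic cup, mouth 68 mm wide, 85 mm tall, standing on the caddy floor in the near middle stall; origin at the centre of its underside. Leave it alone.
- headlamp: orange headlamp head without strap, 40 x 60 x 36 mm, in the far middle stall; origin at the centre of its underside. Leave it alone.
- flashlight: black flashlight lying on the table, 165 mm long, 34 mm thick; origin on the table under its middle, x along it. Leave it alone.
- carabiner_1: bare aluminium carabiner lying flat left of the caddy, nearer the robot, 95 x 60 mm, 10 mm thick; origin at table height in its middle. Leave it alone.
- carabiner_2: a second such carabiner, lying to the right of the caddy. Leave it alone.
- tape: grey ring (empty spool), 90 mm wide, 24 mm tall, right of the caddy; origin at the centre of its underside. Leave it alone.
- jar: glass jar with a metal cap, 68 mm wide, 85 mm tall, left of the caddy; origin at the centre of its underside. Leave it alone.

How it is judged:
By the outcome, as a careful person would: the job done as asked, in the order asked, and still so for the second after the job is handed in, with the robot touching nothing.
It also fails if it takes over 45 s, if anything falls off the work surface, if the arm or the gripper's body presses on something with over 40 N, if the wrist force passes 120 N, or if a joint passes its speed limit or range.

ROBOT

A 7-joint arm with a two-finger parallel gripper is mounted at the origin on the work surface. World frame = base frame: x ahead of the robot, y to its left, z up, the work surface at z = 0. Lengths are in m, angles in rad, forces in N, time in s.
With the tool pointing down it reaches from about 0.4 to 0.85 m from the base axis. Payload 10.4 kg.
Tool frame: the origin (TCP) lies at the very end of the fingers, on their centre line; the grasp point (between the pads) lies 19 mm behind it; z points along the fingers, y is the direction in which the jaws open and shut (so a half turn about z gives the same grasp; the last joint's range is limited). The gripper opens to 85 mm and grips with 20 to 120 N. Pads are 22 mm wide; open, the fingers measure 114 mm over their backs; the gripper's body (76 mm by 85 mm) begins 54 mm behind the grasp point. The pads swing forward as they close: fully open they stand 13 mm farther back than shut.
Start: joints at [1.261, 0.332, -0.065, 1.46, 0.022, 1.35, -0.088], TCP at [0.177, -0.599, 0.231] pointing down, gripper open.
Joint ranges: [-2.6, 2.6], [-0.5, 2.12], [-1.47, 1.34], [0.16, 2.42], [-1.27, 4.41], [0.06, 2.06], [-2.6, 2.6]. Speed limits (rad/s): [2.22, 2.22, 2.79, 2.79, 3.14, 3.14, 3.14].

INTERFACE

Orientations are given as a unit quaternion [x, y, z, w].
In Python, from cell import bot gives the robot as it stands.
- The arm moves only by the shell command python3 -m creep 'ROWS' [OPENING]. ROWS is text: rows parted by semicolons, each of 4 numbers parted by spaces: the shift along the tool's x, y, z in mm, then the turn about the tool's z in degrees. A call has 1 to 12 rows; each row shifts and turns the commanded pose from where the row before left it, along the tool's axes as they then stand; what a row does not reach is not made up. A row lasts 1/8 s, in which the tool goes at most 62.5 mm and 10.7 degrees, less where a joint would pass 70% of its speed; a pose out of reach is approached as far as the arm can. A call is refused whole if a number of a shift passes 62.5 or a number of a turn 10.7, either way. A call with a gripper value outside its range is refused whole. OPENING is the finger opening in mm, from 0 to 85.4, set as the call begins (- or left out, the last holds). The fingers move at their own pace and stop on an object; the grip force is fixed at half the most. Time passes only in rows, so rows that do not move let the fingers close. It gives the time, the measured TCP pose, the force and the opening at its end, in the units of the state.
- bot.read_state(): the state, without advancing time (a new reading comes with each control period).
- bot.snapshot(name): name is "side" or "top"; returns a dict with "frame" (400x640x3 uint8, blue, green, red), "fx", "fy", "cx", "cy" (pixels), "position" and "attitude" of the camera in the world. Camera axes: x right, y up, looking along -z (the intrinsics and any distortion apply to the point x, -y, -z); pixel columns grow to the right and rows downward; lengths in m; the calibration is good to about 2 mm. A picture is of the moment at which its call begins. There is no depth.
- bot.finish_job(): hands the job in, once; it reports no verdict.
The state is a dict: "t": time; "joint_pos": joint angles; "dq": joint speeds; "joint_torque": joint torques, N m; "tool_pos": TCP position; "tool_rot": TCP orientation; "force": force on the tool from outside, world axes, zero at the start; "ft_torque": the same for the moment, N m; "gripper_width": finger opening in m.
Only numpy, scipy, OpenCV 4.12 (cv2) and the standard library are available. Lean on these libraries where they do the work, as an engineer would, in place of code of your own. Each camera call takes 0.05 s, during which the arm holds its last target. There are 200 camera calls.

## Working session

There is one attempt and no reset: what is moved stays moved. The work goes in short steps, Python scripts to look and compute and a shell command to move; the robot and the scene stay as the last step left them, time stands still between calls to the robot, and variables do not carry over. Pictures are saved under pics/ and viewed, about 8 in all and at most 12, crops included, and the job is handed in when it is done.

```bash
mkdir -p pics; ls
python3 - <<'E'
from cell import bot
import cv2
s=bot.read_state(); print(s)
for n in("top","side"):
    d=bot.snapshot(n); cv2.imwrite(f"pics/{n}0.png",d["frame"]); print({k:v for k,v in d.items() if k!="frame"})
E
```

```text
pics
{'t': 0.0, 'joint_pos': array([ 1.26140607,  0.33286201, -0.06466281,  1.46093665,  0.02159698,
        1.34989136, -0.08849897]), 'dq': array([ 4.00169483e-04, -2.95486442e-05,  1.26521208e-04, -8.97903999e-04,
       -2.12755733e-04,  1.06865270e-03, -1.52182265e-03]), 'joint_torque': array([-7.05531911e-04, -6.25454664e+01,  4.91090992e-02, -3.91607702e+01,
        1.62289781e-02,  1.00163001e-02, -1.00649481e-05]), 'tool_pos': array([ 0.17666696, -0.59912558,  0.23052422]), 'tool_rot': array([ 9.89737273e-01,  1.42897302e-01, -1.36732502e-04, -6.87698254e-04]), 'force': array([0.82623622, 0.19048583, 0.32501445]), 'ft_torque': array([-0.01212714,  0.02251613,  0.00799262]), 'gripper_width': 0.08510066576496032}
{'fx': 389.32537970857743, 'fy': 389.32537970857743, 'cx': 313.23378582705027, 'cy': 194.1134950668801, 'position': array([ 0.36579351, -0.01270299,  1.27060251]), 'attitude': array([ 0.04530848, -0.03848659, -0.69826377,  0.71336781])}
{'fx': 363.630740558463, 'fy': 363.630740558463, 'cx': 316.4105587724476, 'cy': 195.0505096875664, 'position': array([0.27834377, 0.92129744, 0.79295052]), 'attitude': array([-0.04980999,  0.44774568,  0.88652163, -0.10546176])}
```

View pics/top0.png

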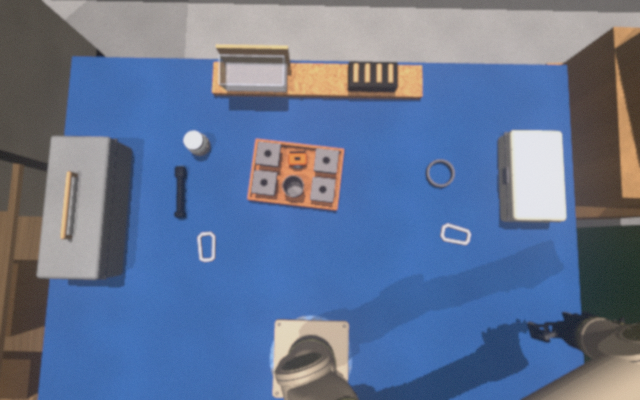

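View pics/side0.png

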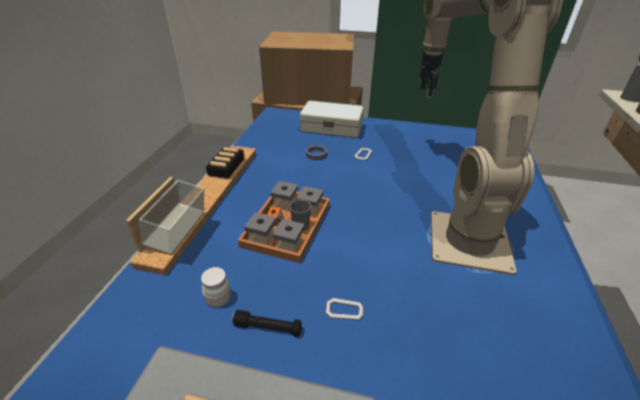

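The top view shows the caddy around (296,175), with lids near (268,154), (326,160), (264,183) and (323,189), and the cup at (293,187). The side view shows the lids near (285,187), (310,194), (262,221) and (289,230). Next I'll enlarge both.

```bash
cat > h.py <<'E'
import numpy as np
from scipy.spatial.transform import Rotation as R
def ray(d,uv):
    v=np.array([(uv[0]-d["cx"])/d["fx"],-(uv[1]-d["cy"])/d["fy"],-1]); return R.from_quat(d["attitude"]).apply(v)
def at_z(d,uv,z):
    r=ray(d,uv); p=np.array(d["position"]); return p+r*(z-p[2])/r[2]
def proj(d,P):
    c=R.from_quat(d["attitude"]).inv().apply(np.array(P)-d["position"]); return d["cx"]+d["fx"]*c[0]/-c[2], d["cy"]-d["fy"]*c[1]/-c[2]
E
python3 - <<'E'
import cv2, numpy as np
t=cv2.resize(cv2.imread("pics/top0.png")[130:220,240:350],None,fx=5.4,fy=5.4,interpolation=cv2.INTER_CUBIC)[:, :594]
cv2.imwrite("pics/top0c.png",t)
E
```

```text
(no output)
```

View pics/top0c.png

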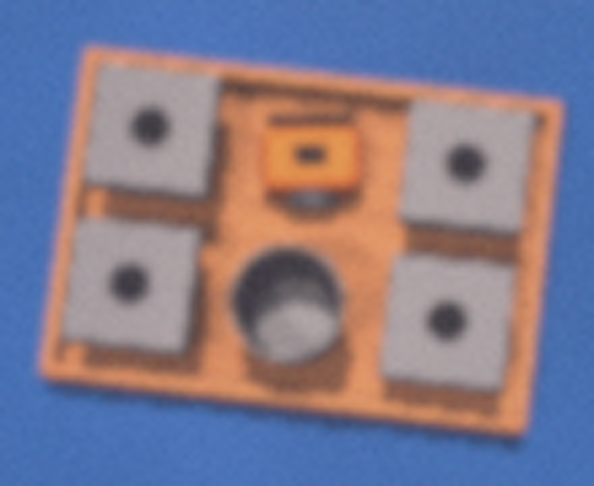

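Run:
```python
from cell import bot
from h import *
from scipy.optimize import least_squares
import cv2
d=bot.snapshot("top")
c={1:(130,284),2:(447,321),3:(150,127),4:(466,163)}
px={k:(240+(u+.5)/5.4-.5,130+(v+.5)/5.4-.5) for k,(u,v) in c.items()}
off={1:(-46,92),2:(-46,-92),3:(46,92),4:(46,-92)}
W={k:at_z(d,p,.077) for k,p in px.items()}
def f(q):
    M=R.from_euler('z',q[2]).as_matrix()
    return np.concatenate([(M@np.array([*off[k],0])/1e3+[q[0],q[1],0]-W[k])[:2] for k in W])
q=least_squares(f,[.5,0,0]).x; print(q,f(q).round(4)*1e3)
M=R.from_euler('z',q[2]).as_matrix()
s=bot.read_state();Rt=R.from_quat(s["tool_rot"]).as_matrix();print("Rt",Rt.round(3))
s2=bot.snapshot("side")
for k in W:
    P=M@np.array([*off[k],0])/1e3+[q[0],q[1],.077]
    print(k,W[k].round(4),P.round(4),"side px",np.round(proj(s2,P),1),"tool mm",(Rt.T@(P-s["tool_pos"])*1e3).round(0))
img=cv2.resize(s2["frame"][165:265,230:340],None,fx=5.4,fy=5.4,interpolation=cv2.INTER_CUBIC)
cv2.imwrite("pics/side0c.png",img)
```

```text
[ 0.57919521  0.05937247 -0.09553927] [ 0.3  0.4  0.4 -0.3 -0.3 -0.2 -0.3  0.1]
Rt [[ 0.959  0.283 -0.   ]
 [ 0.283 -0.959  0.001]
 [-0.    -0.001 -1.   ]]
1 [0.5419 0.155  0.077 ] [0.5422 0.1553 0.077 ] side px [288.1 227.7] tool mm [ 564. -620.  154.]
2 [ 0.5243 -0.0275  0.077 ] [ 0.5246 -0.0278  0.077 ] side px [309.2 193.1] tool mm [ 495. -449.  154.]
3 [0.6341 0.1468 0.077 ] [0.6338 0.1466 0.077 ] side px [259.8 221. ] tool mm [ 649. -586.  154.]
4 [ 0.6165 -0.0367  0.077 ] [ 0.6162 -0.0366  0.077 ] side px [283.7 187.8] tool mm [ 581. -415.  154.]
```

View pics/side0c.png

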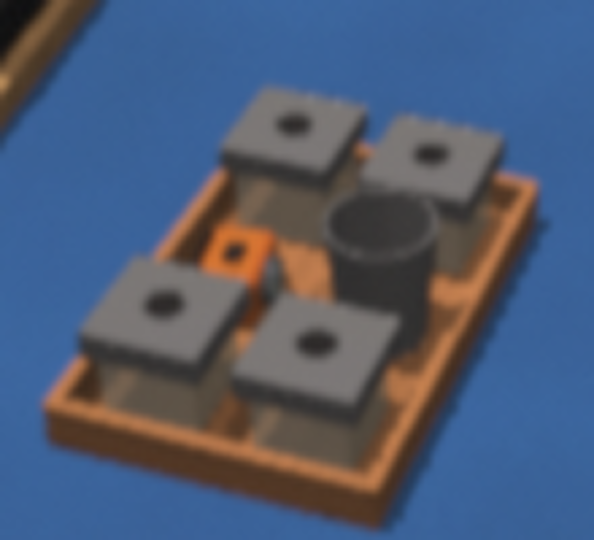

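The side crop agrees with the top fit: the near-left disc is predicted at (288.1,227.7) and seen at (288.3,228.1). I'll move towards the near-right lid.

```bash
python3 -m creep '20 -18 0 0;40 -35 0 0;40 -35 0 0;40 -35 0 0;40 -35 0 0;40 -35 0 0;40 -35 0 0;40 -35 0 0;40 -35 0 0;40 -35 0 0;40 -35 0 0;40 -35 0 0' 0
cat > to.py <<'E'
# usage: to.py lid dx dy ztip : shift in tool axes (mm) to lid-relative caddy offset (mm), and the turn
import sys; from cell import bot; from h import *
k,dx,dy,z=int(sys.argv[1]),*map(float,sys.argv[2:5])
q=[0.57919521,0.05937247,-0.09553927]; off={1:(-46,92),2:(-46,-92),3:(46,92),4:(46,-92)}
M=R.from_euler('z',q[2]).as_matrix()
P=M@np.array([off[k][0]+dx,off[k][1]+dy,0])+[q[0]*1e3,q[1]*1e3,z]
s=bot.read_state(); Rt=R.from_quat(s["tool_rot"]).as_matrix()
print("t",round(s["t"],2),"tool z axis",Rt[:,2].round(3),"pos",(s["tool_pos"]*1e3).round(1),"F",s["force"].round(2),"width",round(s["gripper_width"],4))
print("shift",(Rt.T@(P-s["tool_pos"]*1e3)).round(1),"turn",np.degrees(np.arctan2(Rt[1,0],Rt[0,0])-q[2]).round(1))
E
python3 to.py 2 0 -25 100
```

```text
t: 1.7
tool_pos: [0.5047, -0.0814, 0.2314]
tool_rot: [0.99, 0.143, 0.0, 0.0]
force: [0.6, -1.1, 0.4]
gripper_width: 0.0
t 1.7 tool z axis [ 0. -0. -1.] pos [504.7 -81.4 231.4] F [ 0.65 -1.11  0.36] width 0.0
shift [ 24.9 -22.6 131.4] turn 21.9
```

```bash
python3 -m creep '12 -11 40 0;13 -11 40 0;0 0 30 10;0 0 15 8;0 0 5 4;0 0 0 0;0 0 0 0'; python3 to.py 2 0 -25 85
```

```text
t: 2.58
tool_pos: [0.522, -0.0547, 0.1017]
tool_rot: [0.999, -0.048, 0.0, 0.0]
force: [0.2, 0.1, 1.1]
gripper_width: -0.0001
t 2.58 tool z axis [ 0.001 -0.    -1.   ] pos [522.  -54.7 101.7] F [0.22 0.12 1.06] width -0.0001
shift [ 0.1 -2.  16.7] turn -0.0
```

```bash
cat > g.py <<'E'
# exit 0 while the upward force stays below the limit given
import sys; from cell import bot
s=bot.read_state(); print("z %.2f Fz %.2f t %.2f"%(s["tool_pos"][2]*1e3,s["force"][2],s["t"])); sys.exit(s["force"][2]>float(sys.argv[1]))
E
python3 -m creep '0 -1 8 0;0 -1 8 0;0 0 0 0' >/dev/null; python3 g.py 3 && python3 -m creep '0 0 1 0;0 0 0 0' >/dev/null && python3 g.py 3 && python3 -m creep '0 0 1 0;0 0 0 0' >/dev/null && python3 g.py 3 && python3 -m creep '0 0 1 0;0 0 0 0' >/dev/null && python3 g.py 3 && python3 -m creep '0 0 1 0;0 0 0 0' >/dev/null && python3 g.py 3 && python3 -m creep '0 0 1 0;0 0 0 0' >/dev/null && python3 g.py 3 && python3 -m creep '0 0 1 0;0 0 0 0' >/dev/null && python3 g.py 3
```

```text
z 84.39 Fz 0.32 t 2.95False
```

```bash
sed -i 's/sys.exit(\(.*\))$/sys.exit(int(\1))/' g.py
python3 -m creep '0 0 1 0;0 0 0 0' >/dev/null ; python3 g.py 3 && python3 -m creep '0 0 1 0;0 0 0 0' >/dev/null && python3 g.py 3 && python3 -m creep '0 0 1 0;0 0 0 0' >/dev/null && python3 g.py 3 && python3 -m creep '0 0 1 0;0 0 0 0' >/dev/null && python3 g.py 3 && python3 -m creep '0 0 1 0;0 0 0 0' >/dev/null && python3 g.py 3 && python3 -m creep '0 0 1 0;0 0 0 0' >/dev/null && python3 g.py 3 && python3 -m creep '0 0 1 0;0 0 0 0' >/dev/null && python3 g.py 3
```

```text
z 84.42 Fz -0.52 t 3.20
z 83.29 Fz -0.39 t 3.45
z 82.23 Fz 0.24 t 3.70
z 81.23 Fz 0.03 t 3.95
z 80.20 Fz 0.32 t 4.20
z 79.23 Fz 0.05 t 4.45
z 78.21 Fz -0.13 t 4.70
```

```bash
python3 -m creep '0 0 1 0;0 0 0 0' >/dev/null ; python3 g.py 3 && python3 -m creep '0 0 1 0;0 0 0 0' >/dev/null && python3 g.py 3 && python3 -m creep '0 0 1 0;0 0 0 0' >/dev/null && python3 g.py 3 && python3 -m creep '0 0 1 0;0 0 0 0' >/dev/null && python3 g.py 3 && python3 -m creep '0 0 1 0;0 0 0 0' >/dev/null && python3 g.py 3 && python3 -m creep '0 0 1 0;0 0 0 0' >/dev/null && python3 g.py 3 && python3 -m creep '0 0 1 0;0 0 0 0' >/dev/null && python3 g.py 3
```

```text
z 77.27 Fz 1.08 t 4.95
z 76.50 Fz 4.04 t 5.20
```

```bash
python3 -m creep '0 0 0.6 0;0 0 0 0' >/dev/null ; python3 g.py 3; python3 -m creep '0 0 -12 0;0 0 -4 0;0 0 0 0' >/dev/null; python3 to.py 4 0 -25 86
```

```text
z 76.02 Fz 5.87 t 5.45
t 5.83 tool z axis [ 0.001 -0.    -1.   ] pos [522.2 -52.7  92.1] F [-0.75  0.08  0.74] width 0.0
shift [92.  -0.2  6.2] turn -0.1
```

The near-right lid is sound: it gave about 4 N/mm with no tipping. Far right next.

```bash
python3 -m creep '30 0 0 0;46 0 0 0;16 0 4 0;0 0 4 0;0 0 0 0' >/dev/null; python3 to.py 4 0 -25 82; python3 g.py 3 && python3 -m creep '0 0 1 0;0 0 0 0' >/dev/null && python3 g.py 3 && python3 -m creep '0 0 1 0;0 0 0 0' >/dev/null && python3 g.py 3 && python3 -m creep '0 0 1 0;0 0 0 0' >/dev/null && python3 g.py 3 && python3 -m creep '0 0 1 0;0 0 0 0' >/dev/null && python3 g.py 3 && python3 -m creep '0 0 1 0;0 0 0 0' >/dev/null && python3 g.py 3 && python3 -m creep '0 0 1 0;0 0 0 0' >/dev/null && python3 g.py 3 && python3 -m creep '0 0 1 0;0 0 0 0' >/dev/null && python3 g.py 3 && python3 -m creep '0 0 1 0;0 0 0 0' >/dev/null && python3 g.py 3 && python3 -m creep '0 0 1 0;0 0 0 0' >/dev/null && python3 g.py 3 && python3 -m creep '0 0 1 0;0 0 0 0' >/dev/null && python3 g.py 3
```

```text
t 6.45 tool z axis [-0.002  0.    -1.   ] pos [612.4 -61.4  83. ] F [ 0.36 -0.42  0.11] width -0.0002
shift [ 1.4 -0.1  1. ] turn -0.1
z 82.96 Fz 0.11 t 6.45
z 82.99 Fz -0.22 t 6.70
z 81.74 Fz -0.18 t 6.95
z 80.59 Fz 0.22 t 7.20
z 79.61 Fz 0.04 t 7.45
z 78.60 Fz -0.11 t 7.70
z 77.67 Fz 0.36 t 7.95
z 76.71 Fz -0.15 t 8.20
z 75.73 Fz 1.26 t 8.45
z 74.70 Fz 2.33 t 8.70
z 74.00 Fz 4.35 t 8.95
```

```bash
python3 -m creep '0 0 0.7 0;0 0 0 0' >/dev/null; python3 g.py 7 && python3 -m creep '0 0 0.7 0;0 0 0 0' >/dev/null && python3 g.py 7
```

```text
z 73.80 Fz 8.86 t 9.20
```

```bash
python3 -m creep '0 0 0 0' >/dev/null; python3 g.py 7;python3 -m creep '0 0 0 0' >/dev/null; python3 g.py 7; python3 -m creep '0 0 -1 0;0 0 0 0;0 0 0 0' >/dev/null; python3 g.py 7
```

```text
z 73.83 Fz 8.92 t 9.32
z 73.81 Fz 9.03 t 9.45
z 74.04 Fz 4.55 t 9.82
```

Lid 4 gave softly over several mm and then came up against a stiff stop, which looks like rocking. I'll check with a pressed versus released picture.

```bash
cat > v.py <<'E'
import sys,cv2; from cell import bot
f=bot.snapshot("side")["frame"]; cv2.imwrite(f"pics/{sys.argv[1]}.png",f)
E
python3 v.py press4; python3 -m creep '0 0 -1 0;0 0 0 0;0 0 0 0' >/dev/null; python3 g.py 7;  python3 -m creep '0 0 -1 0;0 0 0 0;0 0 0 0' >/dev/null; python3 g.py 7;  python3 -m creep '0 0 -1 0;0 0 0 0;0 0 0 0' >/dev/null; python3 g.py 7; python3 -m creep '0 0 -1 0;0 0 0 0;0 0 0 0' >/dev/null; python3 g.py 7; python3 -m creep '0 0 -7 0;0 0 0 0' >/dev/null; python3 v.py free4
python3 - <<'E'
import cv2,numpy as np
c=[cv2.resize(cv2.imread(f"pics/{n}.png")[165:220,260:315],None,fx=7,fy=7,interpolation=cv2.INTER_CUBIC) for n in("press4","free4")]
cv2.imwrite("pics/cmp4.png",np.hstack(c))
E
```

```text
z 74.95 Fz 1.71 t 10.25
z 75.98 Fz 0.56 t 10.62
z 76.96 Fz 0.47 t 11.00
z 78.01 Fz 0.75 t 11.38
```

View pics/cmp4.png

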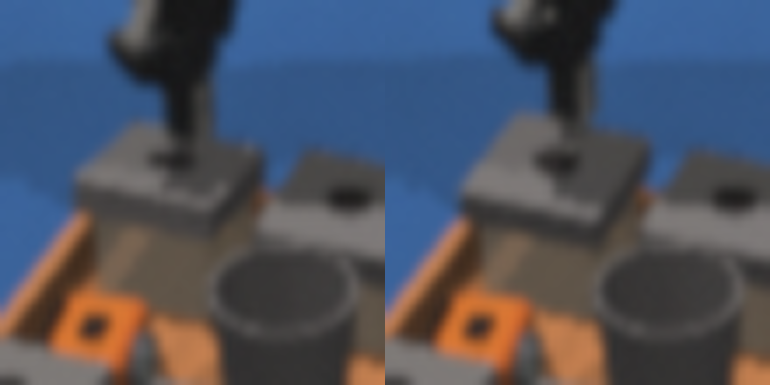

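The left panel (pressed) shows lid 4 tilted: its left edge is raised about 10 px (185 against 195 in the crop) and its far edge has dropped. The right panel (released) shows it level again. Lid 4 rocks, so I'll move over its middle.

```bash
python3 -m creep '1 -12 0 0;0 -13 0 0;0 0 0 0;0 0 0 0' >/dev/null; python3 to.py 4 0 0 80
```

```text
t 12.18 tool z axis [-0. -0. -1.] pos [616.9 -36.8  84.9] F [-0.47 -0.16  0.09] width -0.0001
shift [-0.7 -0.1  4.9] turn -0.1
```

```bash
python3 -m creep '-0.7 0 3 0;0 0 2 0;0 0 0 0' >/dev/null; python3 g.py 10 && python3 -m creep '0 0 1 0;0 0 0 0' >/dev/null && python3 g.py 10 && python3 -m creep '0 0 1 0;0 0 0 0' >/dev/null && python3 g.py 10 && python3 -m creep '0 0 1 0;0 0 0 0' >/dev/null && python3 g.py 10 && python3 -m creep '0 0 1 0;0 0 0 0' >/dev/null && python3 g.py 10 && python3 -m creep '0 0 1 0;0 0 0 0' >/dev/null && python3 g.py 10 && python3 -m creep '0 0 1 0;0 0 0 0' >/dev/null && python3 g.py 10; python3 to.py 4 0 0 80
```

```text
z 79.72 Fz -1.23 t 12.55
z 78.97 Fz -0.82 t 12.80
z 78.14 Fz -0.56 t 13.05
z 77.97 Fz 9.08 t 13.30
z 77.47 Fz 13.32 t 13.55
t 13.55 tool z axis [ 0.001 -0.001 -1.   ] pos [616.6 -36.8  77.5] F [-4.7  -0.96 13.32] width -0.0001
shift [-0.4 -0.2 -2.5] turn -0.1
```

```bash
python3 -m creep '0 0 1 0;0 0 0 0' >/dev/null; python3 g.py 28 && python3 -m creep '0 0 1 0;0 0 0 0' >/dev/null && python3 g.py 28 && python3 -m creep '0 0 1 0;0 0 0 0' >/dev/null && python3 g.py 28 && python3 -m creep '0 0 1 0;0 0 0 0' >/dev/null && python3 g.py 28 && python3 -m creep '0 0 1 0;0 0 0 0' >/dev/null && python3 g.py 28 && python3 -m creep '0 0 1 0;0 0 0 0' >/dev/null && python3 g.py 28 && python3 -m creep '0 0 1 0;0 0 0 0' >/dev/null && python3 g.py 28 && python3 -m creep '0 0 1 0;0 0 0 0' >/dev/null && python3 g.py 28; python3 to.py 4 0 0 80
```

```text
z 76.58 Fz 13.22 t 13.80
z 75.58 Fz 13.69 t 14.05
z 74.57 Fz 13.41 t 14.30
z 73.61 Fz 13.98 t 14.55
z 72.70 Fz 15.32 t 14.80
z 72.63 Fz 24.96 t 15.05
z 72.58 Fz 33.23 t 15.30
t 15.3 tool z axis [ 0.001 -0.001 -1.   ] pos [616.6 -36.7  72.6] F [-14.79  -0.27  33.23] width 0.0
shift [-0.4 -0.1 -7.4] turn -0.1
```

It slid 5.4 mm at about 14 N, then stopped dead at z = 72.6 with the force climbing to 33 N. I'll release it and recheck lightly near the edge.

```bash
python3 -m creep '0 0 -6 0;0 0 -8 0;0 0 0 0' >/dev/null; python3 to.py 4 0 -25 75; python3 -m creep '0 10 0 0;0 15 0 0;0 0 4 0;0 0 3 0;0 0 0 0;0 0 0 0' >/dev/null; python3 to.py 4 0 -25 75; python3 g.py 3 && python3 -m creep '0 0 1 0;0 0 0 0' >/dev/null && python3 g.py 3 && python3 -m creep '0 0 1 0;0 0 0 0' >/dev/null && python3 g.py 3 && python3 -m creep '0 0 1 0;0 0 0 0' >/dev/null && python3 g.py 3 && python3 -m creep '0 0 1 0;0 0 0 0' >/dev/null && python3 g.py 3 && python3 -m creep '0 0 1 0;0 0 0 0' >/dev/null && python3 g.py 3
```

```text
t 15.68 tool z axis [ 0.001 -0.    -1.   ] pos [616.6 -36.7  83.5] F [-0.05 -0.14  0.65] width -0.0002
shift [-0.4 24.9  8.5] turn -0.1
t 16.43 tool z axis [ 0.  0. -1.] pos [613.9 -61.1  76. ] F [-0.05  0.15 -0.47] width 0.0003
shift [-0.1  0.4  1. ] turn -0.1
z 76.03 Fz -0.47 t 16.43
z 74.97 Fz 0.84 t 16.68
z 73.90 Fz 0.15 t 16.93
z 72.95 Fz -0.39 t 17.18
z 72.71 Fz 5.57 t 17.43
```

Contact at the edge is now at 72.7 mm, the same height as the middle, and it is stiff, so the lid no longer rocks. I'll retract and take a last look.

```bash
python3 -m creep '0 0 -10 0;0 0 -40 0;0 0 -60 0;0 40 -20 0;0 40 0 0;0 40 0 0;0 40 0 0;0 20 0 0;0 0 0 0;0 0 0 0'; python3 v.py end
python3 - <<'E'
import cv2,numpy as np
cv2.imwrite("pics/endc.png",np.hstack([cv2.resize(cv2.imread(f"pics/{n}.png")[165:265,230:340],None,fx=3.6,fy=3.6,interpolation=cv2.INTER_CUBIC) for n in("side0","end")]))
E
```

```text
t: 18.68
tool_pos: [0.597, -0.2384, 0.2022]
tool_rot: [0.999, -0.047, 0.0, -0.001]
force: [0.3, 0.8, 1.0]
gripper_width: 0.0004
```

View pics/endc.png

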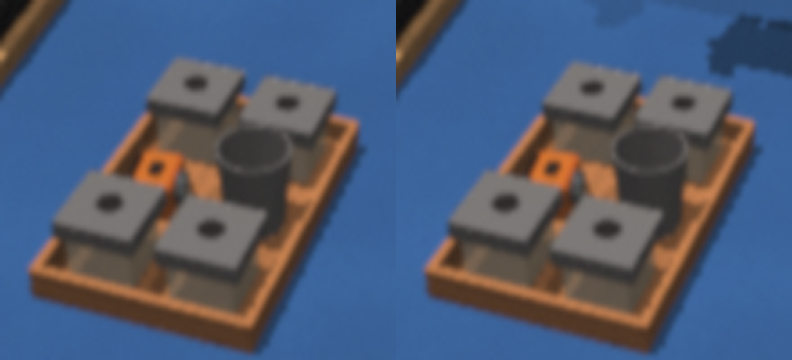

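The before and after crops show the far-right lid lower and level (disc at y = 83 before, 88 after). The other lids, cup and headlamp haven't moved.

```bash
python3 -c "
from cell import bot; print(bot.finish_job())"
```

```text
the job is handed in; nothing more can be done
None
```

The far-right lid was the loose one. It is now pressed fully home and level, and I handed the job in at about 19 s of the 45 s allowed.

- **Finding it:** I pressed the near-right lid lightly near its edge, to about 6 N. It gave evenly at about 4 N/mm, so it was sound. The far-right lid dipped several mm under about 2 N and then met a hard stop, where I reached 9 N. Pictures taken pressed and released showed it tilting. I didn't press the two left lids, because the loose one was already found.
- **Seating it:** Pressed at its middle, it slid 5.4 mm at about 14 N, a little under the stated 16 N. It then stopped dead at 72.6 mm, and I took the force up to 33 N.
- **Last checks:** A light press near its edge met firm contact at 72.7 mm, the same height as the middle, so it no longer rocks. I rechecked only that one edge. The last picture shows that lid lower and level, the other lids, cup and headlamp unmoved, and the arm clear. I didn't check the gear outside the caddy in a final picture, but the arm didn't go down near it.
- **Disagreements:** None apart from force noise of about 1 N. It made the far-right lid's first readings unclear until I pressed slightly further and took the pictures.

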